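Align a flat-edged filter disc on its stage and clamp it

TASK

Turn the filter disc on the stage by its little post until its straight edge faces the alignment bar, and push it home so that the edge lies flush along the bar. Then slide the keeper up behind the disc until you feel it bear on the rim, lean on it with a steady light push of about 10 N for half a second, and let go with the disc still flush and the keeper still bearing on it. The disc holds thin glass: never press it against the bar or the keeper with more than 16 N, and leave the other things on the bench where they are.

Things in the scene. Friction and masses are not known exactly. Their poses are not given: they have to be found in the camera images.
- stage: Fixed grey plate, 236 x 124 x 12 mm, on the bench, x -161 to +75 mm of its origin (at bench level); +x runs from keeper to bar, z up. Side guides (inner faces y = +-49 mm, x -60 to +25) and two 10 mm pins (x -55, y +-38), all 8 mm high, leave the disc some 4 mm of play. Only the disc's post and the keeper's grip stand over 10 mm above the plate.
- bar: Alignment bar: fixed steel bar 104 mm long, 18 wide, 10 high, on the plate's far end. Origin on its underside at mid-length of the face that looks at the disc; that face is x = 0 of its frame, the bar lies at +x, y runs along it. It is set up to 4 mm nearer or farther (face 29 to 37 mm from the stage's origin) and up to 3 degrees askew on the stage.
- disc: Loose smooth aluminium disc with a dark glass window, 90 mm across, 8 mm thick, 0.1 to 0.2 kg, lying on the plate. Origin at the centre of its underside; +x points squarely to its straight edge (the flat), 61 mm long, 33 mm from the centre. It turns freely either way; the flat starts 57 to 180 degrees off the bar. Its centre is 45 mm from the bar's face with the rim touching, 33 mm when flush.
- disc_post (a point): Middle of the disc's upright steel post, 12 mm in diameter, 26 mm high, standing on the disc opposite the flat, 33 mm from the disc's centre; the point is 13 mm above the disc's top, 33 mm above the bench (post top at 46 mm). The disc is turned and pushed by it.
- keeper: Aluminium slide at the stage's near end; moves along the stage's +x only, 0 to 60 mm, friction about 2 N, stays where left, starts fully back. Its steel nose pad (28 mm wide, 9 high) stands 0 to 20 mm ahead (+x) of this origin, as its stiff screw was last set: not measured, only seen or felt. So it travels 23 to 51 mm to meet a flush disc's rim. Origin at plate level.
- keeper_grip (a point): Middle of the rear face of the keeper's black upright grip, the face to push towards the bar; 46 mm behind the keeper's origin, 32 mm above the bench. The grip is 34 mm wide, 10 thick, its top 45 mm above the bench.
- spare: A second flat-edged disc, without post, 90 mm across, 8 mm thick, lying on the bench beside the stage. Origin at the centre of its underside. Leave alone.
- beaker: Empty glass beaker, 66 mm across, 85 mm tall, beside the stage. Origin at the centre of its underside. Leave alone.
- spatula: Steel spatula with a wooden handle, 170 mm long, lying on the bench beside the keeper. Leave alone.
- amber: Amber glass bottle, 62 mm across, 140 mm tall, beyond a corner of the stage. Origin at the centre of its underside. Leave alone.
- yellow: Yellow plastic bottle, 60 mm across, 130 mm tall, beyond a corner of the stage. Origin at the centre of its underside. Leave alone.
- dish: White porcelain dish, 80 mm across, 28 mm high, on the bench to one side of the keeper. Origin at the centre of its underside. Leave alone.
Things that resemble listed ones, but are neither listed nor needed, are in the scene too. What is shaped like the disc but pink or yellow is not meant.

How it is judged:
On the way, in this order (a step that is already met when the one before it is completed fails the run):
1. the disc's flat lies flush along the alignment bar, the keeper still back (x of disc in the frame of bar above -0.0345 m and angle between the x axis of disc and the x axis of bar, either way round below 0.05 rad and angle between disc's own z axis and vertical below 0.05 rad and x of keeper in the frame of stage below -0.082 m), for 0.2 s.
2. the keeper is pressed against the disc with at least 6 N, the flat still flush along the bar (x of disc in the frame of bar above -0.0345 m and angle between the x axis of disc and the x axis of bar, either way round below 0.05 rad and contact force between keeper and disc above 6 N and contact force between disc and bar above 4 N), for 0.2 s.
At the end, for the whole second after the job is handed in: The disc lies flat on the plate, at rest, its flat along the bar: centre within 34.5 mm of the bar's face (33 mm is flush) and square to it within 0.05 rad (about 3 degrees); the keeper still bears on the disc's rim (contact force above 0.3 N); the robot touches nothing (x of disc in the frame of bar above -0.0345 m and angle between the x axis of disc and the x axis of bar, either way round below 0.05 rad and angle between disc's own z axis and vertical below 0.05 rad and contact force between keeper and disc above 0.3 N and linear speed of disc below 0.01 m/s).
It fails at once if the disc is pressed against the bar with more than 16 N (contact force between disc and bar above 16 N).
It fails at once if the keeper is pressed against the disc with more than 16 N (contact force between keeper and disc above 16 N).
It fails at once if another thing on the bench is shifted by more than 15 mm (distance of any of spare, beaker, spatula, amber, yellow, dish from where it was at the start of the episode above 0.015 m).
It also fails if it takes over 72 s, if anything falls off the work surface, if the arm or the gripper's body presses on something with over 40 N, if the wrist force passes 120 N, or if a joint passes its speed limit or range.

ROBOT

A 7-joint arm with a two-finger parallel gripper is mounted at the origin on the work surface. World frame = base frame: x ahead of the robot, y to its left, z up, the work surface at z = 0. Lengths are in m, angles in rad, forces in N, time in s.
With the tool pointing down it reaches from about 0.4 to 0.85 m from the base axis. Payload 4.5 kg.
Tool frame: the origin (TCP) lies at the very end of the fingers, on their centre line; the grasp point (between the pads) lies 19 mm behind it (r.grip_point_offset is the distance from the TCP to the grasp point, in m); z points along the fingers, y is the line along which they close (so a half turn about z gives the same grasp; the last joint's range is limited). The gripper opens to 88 mm and grips with 3 to 60 N. Pads are 18 mm wide; open, the fingers measure 123 mm over their backs; the gripper's body (75 mm by 187 mm) begins 45 mm behind the grasp point.
Start: joints at [1.355, 0.689, -0.195, 1.565, 0.157, 0.902, -0.215], TCP at [0.155, -0.606, 0.239] pointing down, gripper open.
Joint ranges: [-3.01, 3.01], [-0.46, 2.08], [-1.47, 1.51], [0.13, 2.56], [-1, 4.14], [0.04, 2.09], [-2.66, 2.66]. Speed limits (rad/s): [2.57, 2.57, 3.14, 3.14, 3.14, 3.14, 3.14].

INTERFACE

Orientations are given as a unit quaternion [x, y, z, w].
In Python, from plant import r gives the robot as it stands.
- The arm moves only by the tool carry_out, never from a script. Its argument "rows" is a list of rows, each a list of 3 entries, a list of its own where there are three numbers: the shift along the tool's x, y, z in cm, then the turn, a rotation vector about the tool's x, y, z in degrees, then the closure, from 0 (fully open) to 1 (shut). A call has 1 to 12 rows; each row is the pose to reach, as a shift and turn from the pose commanded when the call began, along the tool's axes at that moment; what a row does not reach only later rows make up. A row lasts 1/10 s, in which the tool goes at most 50 mm and 8.59 degrees, less where a joint would pass 70% of its speed; a pose out of reach is approached as far as the arm can. A call with a gripper value outside its range is refused whole. The fingers move at their own pace and stop on an object; "newtons" is the grip in N (left out, the last holds). Time passes only in rows, so rows that repeat a pose let the fingers close. It gives the time, the measured TCP pose, the force, the opening and the grip force at its end, in the units of the state.
- r.get_state(): the state, without advancing time (a new reading comes with each control period).
- r.snapshot(name): name is "scene" or "top"; returns a dict with "image" (400x640x3 uint8, red, green, blue), "fx", "fy", "cx", "cy" (pixels), "pose" (4x4, takes a point from camera to world coordinates). Camera axes: x right, y up, looking along -z (the intrinsics and any distortion apply to the point x, -y, -z); pixel columns grow to the right and rows downward; lengths in m; the calibration is good to about 2 mm. A picture is of the moment at which its call begins. There is no depth.
- r.finish_job(): hands the job in; it is judged then, once.
The state is a dict: "clock": time; "q": joint angles; "qd": joint speeds; "joint_torque": joint torques, N m; "tool_pos": TCP position; "eef_rot": TCP orientation; "contact_force": force on the tool from outside, world axes, zero at the start; "moment": the same for the moment, N m; "opening": opening from 0.0 (shut) to 1.0 (fully open); "finger_force": force on a finger pad.
Only numpy, scipy, OpenCV 4.12 (cv2) and the standard library are available. Lean on these libraries where they do the work, as an engineer would, in place of code of your own. Each camera call takes 0.05 s, during which the arm holds its last target. There are 200 camera calls.

## Working session

There is one attempt and no reset: what is moved stays moved. The work goes in short steps, Python scripts to look and compute and a tool call to move; the robot and the scene stay as the last step left them, time stands still between calls to the robot, and variables do not carry over. Pictures are saved under pics/ and viewed, at most 10 in all, crops included, and the job is handed in when it is done.

Besides the shell and the picture viewer there is one more tool, called after "Emit:" as name([rows], argument=value, ...), one row to a line, values as JSON. carry_out: Moves the arm, as the interface text tells. Its arguments: {"type":"object","properties":{"rows":{"type":"array"},"newtons":{"type":"number"}},"required":["rows"]}

```bash
ls; mkdir -p pics
python3 - <<'E'
from plant import r
import cv2
for n in("scene","top"):
    s=r.snapshot(n); cv2.imwrite(f"pics/{n}0.png",s["image"][:,:,::-1]); print(n,{k:v for k,v in s.items() if k!="image"})
print(r.get_state())
E
```

```text
pics
scene {'fx': 365.8918046243567, 'fy': 365.8918046243567, 'cx': 316.29367434568303, 'cy': 201.36937090636115, 'pose': array([[ 5.63648071e-01, -4.48583990e-01,  6.93594447e-01,
         1.10337180e+00],
       [ 8.26014757e-01,  3.06799489e-01, -4.72835800e-01,
        -2.87361933e-01],
       [-6.87851741e-04,  8.39432235e-01,  5.43463936e-01,
         4.69072143e-01],
       [ 0.00000000e+00,  0.00000000e+00,  0.00000000e+00,
         1.00000000e+00]])}
top {'fx': 368.52348077462216, 'fy': 368.52348077462216, 'cx': 316.52678755214157, 'cy': 198.89198048785127, 'pose': array([[-2.13098164e-02,  9.91643502e-01, -1.27236223e-01,
         4.58781964e-01],
       [-9.99772862e-01, -2.10932656e-02,  3.04926034e-03,
         7.93899907e-02],
       [ 3.39951762e-04,  1.27272302e-01,  9.91867756e-01,
         8.98530208e-01],
       [ 0.00000000e+00,  0.00000000e+00,  0.00000000e+00,
         1.00000000e+00]])}
{'clock': 0.1, 'q': array([ 1.35481687,  0.68992871, -0.1944854 ,  1.56622152,  0.15731629,
        0.90251128, -0.21508757]), 'qd': array([-4.72390767e-04, -3.26251180e-03, -1.37728539e-03, -3.33873558e-03,
       -9.92650849e-05,  5.75901913e-04, -1.22508459e-03]), 'joint_torque': array([-3.21751664e-03, -5.28510082e+01, -1.27138250e+00, -1.53838527e+01,
       -5.24999911e-02,  2.02878204e-03,  8.06099729e-05]), 'tool_pos': array([ 0.15428903, -0.60507319,  0.23797645]), 'eef_rot': array([ 9.92206711e-01,  1.24599909e-01, -1.80977587e-04, -8.19650878e-04]), 'contact_force': array([-0.07364621,  0.0784148 ,  0.05403365]), 'moment': array([ 0.01562848, -0.03044912, -0.02156719]), 'finger_force': 0.0, 'opening': 1.0022025014995577}
```

View pics/top0.png

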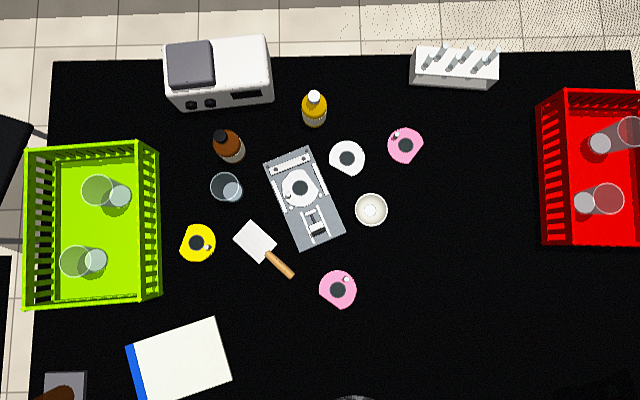

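View pics/scene0.png

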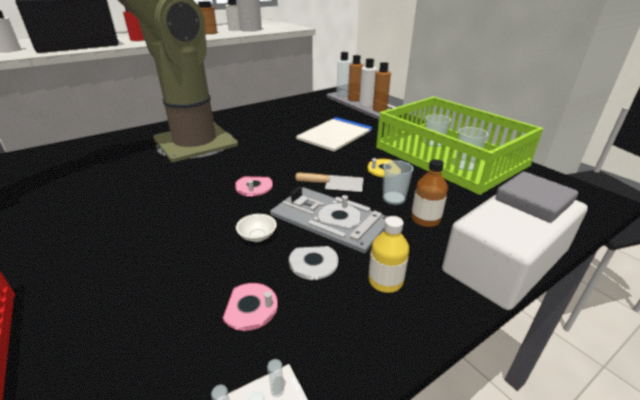

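The top view shows the stage at about (304,198), with the bar at its upper-left end (~(290,160)), the disc at ~(300,187) with its post near (288,193), and the keeper at ~(318,228). In the scene view the stage is at ~(333,215). I'll zoom in next.

```bash
cat > h.py <<'E'
import numpy as np,cv2
from plant import r
def ray(s,u,v):
    d=s["pose"][:3,:3]@np.array([(u-s["cx"])/s["fx"],-(v-s["cy"])/s["fy"],-1]); return s["pose"][:3,3],d
def onz(s,u,v,z):
    o,d=ray(s,u,v); return o+d*(z-o[2])/d[2]
def proj(s,p):
    c=s["pose"][:3,:3].T@(np.array(p)-s["pose"][:3,3]); return np.array([s["cx"]+s["fx"]*c[0]/-c[2], s["cy"]-s["fy"]*c[1]/-c[2]])
def two(s1,p1,s2,p2):
    o1,d1=ray(s1,*p1);o2,d2=ray(s2,*p2)
    t=np.linalg.lstsq(np.c_[d1,-d2],o2-o1,rcond=None)[0]
    a,b=o1+t[0]*d1,o2+t[1]*d2; return (a+b)/2,np.linalg.norm(a-b)
E
python3 - <<'E'
from h import *
s=r.snapshot("top");im=s["image"]
c=cv2.resize(im[140:256,255:351,::-1],None,fx=5,fy=5,interpolation=cv2.INTER_CUBIC)
s2=r.snapshot("scene")
c2=cv2.resize(s2["image"][180:255,265:395,::-1],None,fx=6,fy=6,interpolation=cv2.INTER_CUBIC)
cv2.imwrite("pics/topc.png",c);cv2.imwrite("pics/scc.png",c2)
m=(im.max(2)>70).astype(np.uint8); m[:,:255]=0;m[:,351:]=0
m=cv2.morphologyEx(m,cv2.MORPH_CLOSE,np.ones((5,5)))
n,l,st,ce=cv2.connectedComponentsWithStats(m)
k=l[200,300] if l[200,300] else l[240,310]
pts=np.argwhere(l==k)[:,::-1].astype(np.float32)
rect=cv2.minAreaRect(pts);print(rect,st[k])
W=np.array([onz(s,*p,0.012)[:2] for p in cv2.boxPoints(rect)]);print(W.round(4),np.linalg.norm(np.diff(W,axis=0),axis=1),W.mean(0))
E
```

```text
((304.0223693847656, 197.9906005859375), (96.62619018554688, 51.466064453125), 67.16634368896484) [ 263  145   83  108 4902]
[[0.6631 0.2097]
 [0.711  0.0924]
 [0.4897 0.0066]
 [0.4447 0.121 ]] [0.12679949 0.23738186 0.12292559] [0.57713916 0.10742052]
```

View pics/topc.png

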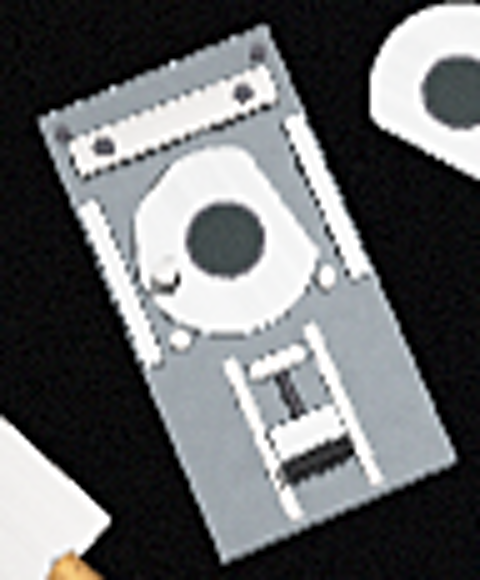

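View pics/scc.png

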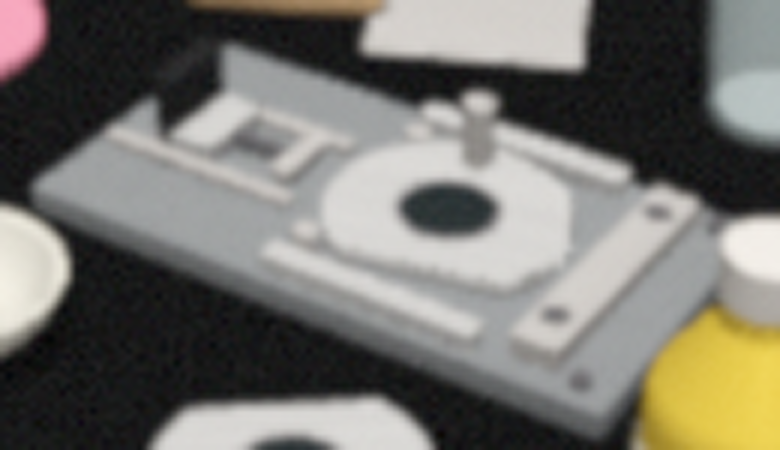

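The zoomed top view (crop pixels) shows the bar face running from about (82,177) to (278,103), the window at (226,238), and the post near (163,270). The flat faces upper right, the nose pad is at (278,362) and the grip at (318,458). In the scene crop the post top is at (480,98) and its base at (478,158).

Run:
```python
from h import *
s=r.snapshot("top");im=s["image"];t=r.snapshot("scene")
T=lambda x,y:(255+(x+.5)/5-.5,140+(y+.5)/5-.5); S=lambda x,y:(265+(x+.5)/6-.5,180+(y+.5)/6-.5)
# window by dark blob inside disc, both views
def win(s,c,R,z):
    g=s["image"].max(2).astype(int);m=(g<110).astype(np.uint8);u,v=map(int,c)
    n,l,st,ce=cv2.connectedComponentsWithStats(m);k=l[v,u];print("win area",st[k][4],ce[k]);return ce[k]
ct=win(s,T(226,238),0,0);cs=win(t,S(448,210),0,0)
print("disc top",onz(s,*ct,.020),"scene",onz(t,*cs,.020),"two",two(s,ct,t,cs))
print("post top two",two(s,T(160,268),t,S(480,98)),onz(s,*T(160,268),.046),onz(t,*S(480,98),.046),"base scene",onz(t,*S(478,160),.020))
a=onz(s,*T(82,177),.022);b=onz(s,*T(278,103),.022);print("barface",a,b,np.linalg.norm(a-b),np.degrees(np.arctan2(*(a-b)[[1,0]]))-90)
a=onz(t,*S(515,348),.022) ;print("bar scene corner",a)
# stage sides: top-view edges, line fit
for n,(p,q) in dict(left=((45,130),(218,555)),right=((270,35),(452,455)),near=((222,560),(455,458)),far=((40,118),(265,28))).items():
    A,B=onz(s,*T(*p),.012),onz(s,*T(*q),.012);d=A-B;print(n,A[:2].round(4),B[:2].round(4),np.degrees(np.arctan2(d[1],d[0])))
print("nose",onz(s,*T(278,362),.021),"grip top rear centre",onz(s,*T(322,468),.045))
for n,(u,v) in dict(beaker=(227,187),amber=(232,152),yellow=(314,115)).items(): print(n,onz(s,u,v,.05))
```

```text
win area 172 [299.64534884 187.47674419]
win area 101 [339.16831683 214.42574257]
disc top [0.6001103  0.11682337 0.02      ] scene [0.60035372 0.11477758 0.02      ] two (array([0.59979342, 0.11621016, 0.01921403]), np.float64(0.0015559444192743133))
post top two (array([0.5818615 , 0.14482059, 0.04682127]), np.float64(0.00366125049409736)) [0.58303893 0.14640344 0.046     ] [0.58015613 0.14388901 0.046     ] base scene [0.58157635 0.14320553 0.02      ]
barface [0.63179521 0.18551328 0.022     ] [0.66634897 0.09004991 0.022     ] 0.10152447536321293 19.898143312473124
bar scene corner [0.67768978 0.08329251 0.022     ]
left [0.6576 0.2047] [0.4493 0.123 ] 21.431641495961927
right [0.7031 0.0935] [0.4944 0.01  ] 21.791571607650752
near [0.4469 0.1211] [0.4929 0.0086] 112.2660826280286
far [0.6637 0.2072] [0.7067 0.0959] 111.15013799312263
nose [0.54009726 0.09248164 0.021     ] grip top rear centre [0.48835389 0.07276119 0.045     ]
beaker [0.60000794 0.28481208 0.05      ]
amber [0.68340719 0.2738197  0.05      ]
yellow [0.76996362 0.07851225 0.05      ]
```

```bash
cat >> h.py <<'E'
from scipy.spatial.transform import Rotation as Ro
def go(pos,yaw):
    "shift (cm) and turn (deg) from measured pose to TCP pos with tool y at world yaw (deg), tool down"
    st=r.get_state();R=Ro.from_quat(st["eef_rot"]);p=np.array(st["tool_pos"])
    y=np.array([np.cos(np.radians(yaw)),np.sin(np.radians(yaw)),0]);z=np.array([0,0,-1.]);G=Ro.from_matrix(np.c_[np.cross(y,z),y,z])
    return (R.inv().apply(np.array(pos)-p)*100).round(2),(R.inv()*G).as_rotvec(degrees=True).round(1)
E
python3 -c "
from h import *
print(go([.5815,.1445,.22],-57))"
```

```text
(array([ 59.92, -62.1 ,   1.88]), array([ -0. ,  -0. , -18.7]))
```

Emit:
carry_out([
  [[30,-31,0],[0,0,-9],0.5],
  [[30,-31,0],[0,0,-9],0.5],
  [[30,-31,0],[0,0,-9],0.5],
  [[30,-31,0],[0,0,-9],0.5],
  [[30,-31,0],[0,0,-9],0.5],
  [[30,-31,0],[0,0,-9],0.5],
  [[30,-31,0],[0,0,-9],0.5],
  [[30,-31,0],[0,0,-9],0.5],
  [[30,-31,0],[0,0,-9],0.5],
  [[30,-31,0],[0,0,-9],0.5],
  [[30,-31,0],[0,0,-9],0.5],
  [[30,-31,0],[0,0,-9],0.5],
], newtons=5)

```text
clock: 1.5
tool_pos: [0.3678, -0.2323, 0.2387]
eef_rot: [0.98, 0.201, -0.0, 0.0]
contact_force: [0.6, -0.3, 1.0]
opening: 0.499
finger_force: 0.0
```

```bash
python3 -c "
from h import *
print(go([.5815,.1445,.22],-57))"
```

```text
(array([ 34.48, -26.23,   1.83]), array([ 0. ,  0. , -9.8]))
```

Emit:
carry_out([
  [[34.5,-26.2,1.8],[0,0,-9.8],0.5],
  [[34.5,-26.2,1.8],[0,0,-9.8],0.5],
  [[34.5,-26.2,1.8],[0,0,-9.8],0.5],
  [[34.5,-26.2,1.8],[0,0,-9.8],0.5],
  [[34.5,-26.2,1.8],[0,0,-9.8],0.5],
  [[34.5,-26.2,1.8],[0,0,-9.8],0.5],
  [[34.5,-26.2,1.8],[0,0,-9.8],0.5],
  [[34.5,-26.2,1.8],[0,0,-9.8],0.5],
  [[34.5,-26.2,1.8],[0,0,-9.8],0.5],
  [[34.5,-26.2,1.8],[0,0,-9.8],0.5],
  [[34.5,-26.2,1.8],[0,0,-9.8],0.5],
  [[34.5,-26.2,1.8],[0,0,-9.8],0.5],
])

```text
clock: 2.7
tool_pos: [0.5815, 0.1427, 0.2204]
eef_rot: [0.959, 0.283, -0.001, 0.001]
contact_force: [0.1, 0.1, 0.5]
opening: 0.498
finger_force: 0.0
```

```bash
python3 -c "
from h import *
print(go([.5815,.1445,.024],-57))"
```

```text
(array([ 0.14, -0.18, 19.64]), array([ 0.1,  0.1, -0.1]))
```

Emit:
carry_out([
  [[0,0,4],[0,0,0],0.5],
  [[0,0,8],[0,0,0],0.5],
  [[0,0,12],[0,0,0],0.5],
  [[0.1,-0.1,14],[0,0,0],0.5],
  [[0.1,-0.1,16],[0,0,0],0.5],
  [[0.1,-0.1,17],[0,0,0],0.5],
  [[0.1,-0.1,17],[0,0,0],0.5],
  [[0.1,-0.1,17],[0,0,0],0.5],
])

```text
clock: 3.5
tool_pos: [0.5825, 0.1466, 0.0515]
eef_rot: [0.959, 0.284, 0.0, 0.0]
contact_force: [0.2, -0.8, -0.1]
opening: 0.506
finger_force: 0.0
```

Run:
```python
from h import *
print(go([.5815,.1445,.025],-57), r.get_state()["contact_force"])
s=r.snapshot("scene");t=r.snapshot("top")
a=cv2.resize(s["image"][150:250,270:390,::-1],(600,500),interpolation=cv2.INTER_CUBIC)
cv2.imwrite("pics/a1.png",a)
```

```text
(array([-0.2 ,  0.12,  2.65]), array([ 0., -0.,  0.])) [ 0.23026434 -0.81549071 -0.08642439]
```

View pics/a1.png

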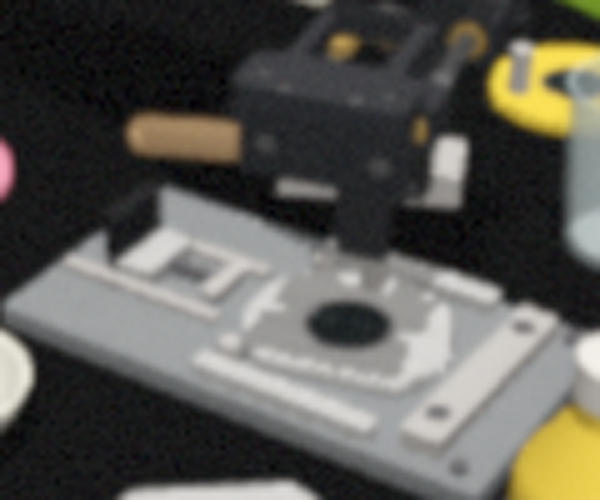

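The fingers (~(365,230)) hang right above the post (~(370,265)), clear of the beaker and guides. Next I lower and grip.

Emit:
carry_out([
  [[-0.2,0.1,1],[0,0,0],0.5],
  [[-0.2,0.1,1.8],[0,0,0],0.5],
  [[-0.2,0.1,2.6],[0,0,0],0.5],
  [[-0.2,0.1,2.6],[0,0,0],0.5],
  [[-0.2,0.1,2.6],[0,0,0],0.7],
  [[-0.2,0.1,2.6],[0,0,0],0.8],
  [[-0.2,0.1,2.6],[0,0,0],0.9],
  [[-0.2,0.1,2.6],[0,0,0],1],
  [[-0.2,0.1,2.6],[0,0,0],1],
  [[-0.2,0.1,2.6],[0,0,0],1],
], newtons=5)

```text
clock: 4.6
tool_pos: [0.5811, 0.1455, 0.0249]
eef_rot: [0.959, 0.285, 0.0, 0.0]
contact_force: [0.2, -0.4, 0.8]
opening: 0.135
finger_force: 5.0
```

```bash
python3 -c "
from h import *
c=np.array([.600,.116]);st=r.get_state();p=st['tool_pos'];d=p[:2]-c;print(p,np.linalg.norm(d),np.degrees(np.arctan2(d[1],d[0])),st['contact_force'],st['opening'])
"
```

```text
[0.5811069 0.1454894 0.024931 ] 0.03502247662907188 122.64665166390986 [ 0.2198315  -0.37495898  0.78312454] 0.13528745262310868
```

```bash
python3 -c "
from h import *
c=np.array([.600,.116,0]);st=r.get_state();p=np.array(st['tool_pos']);R=Ro.from_quat(st['eef_rot']);d=p-c;d[2]=0
for k in range(1,13):
    a=min(7*k,77); q=Ro.from_euler('z',a,degrees=True).apply(d)-d
    print((R.inv().apply(q)*100).round(2),-a)
"
```

```text
[-0.43  0.02 -0.  ] -7
[-0.85  0.1  -0.  ] -14
[-1.26  0.22 -0.  ] -21
[-1.65  0.4  -0.  ] -28
[-2.01  0.62 -0.  ] -35
[-2.35  0.88 -0.  ] -42
[-2.65  1.18 -0.  ] -49
[-2.92  1.52 -0.  ] -56
[-3.14  1.89 -0.  ] -63
[-3.31  2.28 -0.  ] -70
[-3.43  2.69 -0.  ] -77
[-3.43  2.69 -0.  ] -77
```

Emit:
carry_out([
  [[-0.43,0.02,0],[0,0,-7],1],
  [[-0.85,0.1,0],[0,0,-14],1],
  [[-1.26,0.22,0],[0,0,-21],1],
  [[-1.65,0.4,0],[0,0,-28],1],
  [[-2.01,0.62,0],[0,0,-35],1],
  [[-2.35,0.88,0],[0,0,-42],1],
])

```text
clock: 5.2
tool_pos: [0.5661, 0.1255, 0.0249]
eef_rot: [0.791, 0.612, 0.0, 0.0]
contact_force: [-0.0, 0.0, -0.2]
opening: 0.132
finger_force: 5.0
```

```bash
python3 -c "
from h import *
c=np.array([.600,.116,0]);st=r.get_state();p=np.array(st['tool_pos']);R=Ro.from_quat(st['eef_rot']);d=p-c;d[2]=0
a0=np.degrees(np.arctan2(d[1],d[0]));y=R.apply([0,1,0]);print(a0,np.linalg.norm(d),np.degrees(np.arctan2(y[1],y[0])))
for k in range(1,6):
    a=(200-a0)*k/5; q=c+Ro.from_euler('z',a,degrees=True).apply(d)*.034/np.linalg.norm(d)-p;q[2]=.025-p[2]
    print((R.inv().apply(q)*100).round(2),-a)
"
```

```text
164.25653478263206 0.03517523569762516 -14.57958260207538
[-0.43  0.14 -0.01] -7.148693043473588
[-0.84  0.21 -0.01] -14.297386086947176
[-1.25  0.33 -0.01] -21.446079130420763
[-1.64  0.5  -0.01] -28.594772173894352
[-2.    0.72 -0.01] -35.74346521736794
```

Emit:
carry_out([
  [[-0.43,0.1,0],[0,0,-7],1],
  [[-0.84,0.18,0],[0,0,-14],1],
  [[-1.25,0.3,0],[0,0,-21],1],
  [[-1.64,0.48,0],[0,0,-28],1],
  [[-2,0.7,0],[0,0,-35],1],
  [[-2,0.7,0],[0,0,-35],1],
])

```text
clock: 5.8
tool_pos: [0.568, 0.1033, 0.0249]
eef_rot: [0.573, 0.819, 0.0, 0.0]
contact_force: [0.3, -0.7, 2.3]
opening: 0.128
finger_force: 5.0
```

Run:
```python
from h import *
s=r.snapshot("top");st=r.get_state();print(st["tool_pos"],st["contact_force"])
R=Ro.from_quat(st['eef_rot']);y=R.apply([0,1,0]);print(np.degrees(np.arctan2(y[1],y[0])))
cv2.imwrite("pics/t2.png",cv2.resize(s["image"][140:256,255:351,::-1],None,fx=5,fy=5,interpolation=cv2.INTER_CUBIC))
s=r.snapshot("scene");cv2.imwrite("pics/s2.png",cv2.resize(s["image"][180:255,265:395,::-1],None,fx=6,fy=6,interpolation=cv2.INTER_CUBIC))
```

```text
[0.56793629 0.10364647 0.02486956] [0.1686721  0.01736502 0.53745891]
19.907657238137748
```

View pics/s2.png

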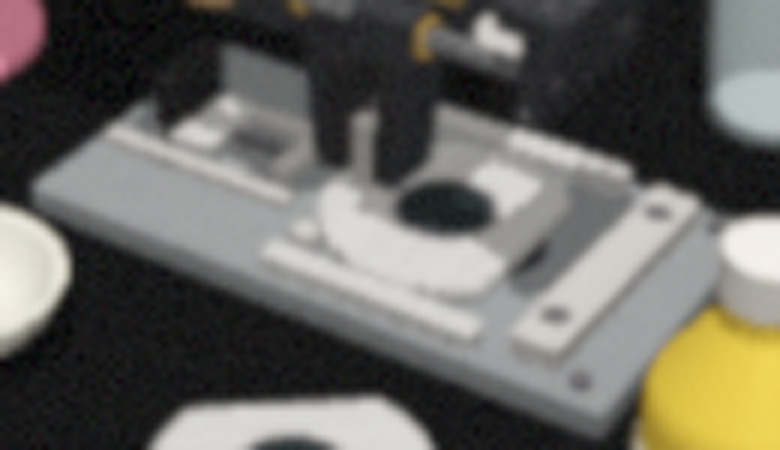

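The flat (~(505,275) to (572,200)) now faces the bar and is nearly parallel to its face. Next I push it forward along tool y.

Emit:
carry_out([
  [[0,0.2,0],[0,0,0],1],
  [[0,0.5,0],[0,0,0],1],
  [[0,0.8,0],[0,0,0],1],
  [[0,1.1,0],[0,0,0],1],
  [[0,1.3,0],[0,0,0],1],
  [[0,1.5,0],[0,0,0],1],
  [[0,1.6,0],[0,0,0],1],
  [[0,1.7,0],[0,0,0],1],
  [[0,1.7,0],[0,0,0],1],
])

```text
clock: 6.8
tool_pos: [0.5838, 0.1101, 0.0248]
eef_rot: [0.573, 0.82, 0.0, 0.0]
contact_force: [-0.8, -1.2, 4.2]
opening: 0.135
finger_force: 5.0
```

Emit:
carry_out([
  [[0,0.05,0],[0,0,0],1],
  [[0,0.1,0],[0,0,0],1],
  [[0,0.1,0],[0,0,0],1],
])

```text
clock: 7.1
tool_pos: [0.5845, 0.1104, 0.0247]
eef_rot: [0.573, 0.82, -0.0, 0.0]
contact_force: [-1.4, -0.5, 5.0]
opening: 0.134
finger_force: 5.0
```

Emit:
carry_out([
  [[0,0.05,0],[0,0,0],1],
  [[0,0.1,0],[0,0,0],1],
  [[0,0.1,0],[0,0,0],1],
])

```text
clock: 7.4
tool_pos: [0.5856, 0.1107, 0.0247]
eef_rot: [0.573, 0.82, -0.0, 0.0]
contact_force: [-1.4, -0.2, 5.0]
opening: 0.126
finger_force: 5.0
```

Emit:
carry_out([
  [[0,0,-0.03],[0,0,0],1],
  [[0,0.05,-0.03],[0,0,0],1],
  [[0,0.1,-0.03],[0,0,0],1],
  [[0,0.1,-0.03],[0,0,0],1],
])

```text
clock: 7.8
tool_pos: [0.5864, 0.111, 0.0248]
eef_rot: [0.573, 0.82, -0.0, -0.0]
contact_force: [-1.0, -0.6, 1.0]
opening: 0.137
finger_force: 5.0
```

Emit:
carry_out([
  [[0,0.05,0],[0,0,0],1],
  [[0,0.1,0],[0,0,0],1],
  [[0,0.1,0],[0,0,0],1],
])

```text
clock: 8.1
tool_pos: [0.5874, 0.1114, 0.0249]
eef_rot: [0.573, 0.82, -0.0, -0.0]
contact_force: [-0.2, -0.1, 0.7]
opening: 0.13
finger_force: 5.0
```

Emit:
carry_out([
  [[0,0.05,0],[0,0,0],1],
  [[0,0.1,0],[0,0,0],1],
  [[0,0.1,0],[0,0,0],1],
])

```text
clock: 8.4
tool_pos: [0.5884, 0.1118, 0.0249]
eef_rot: [0.573, 0.82, 0.0, 0.0]
contact_force: [0.4, 0.3, -0.8]
opening: 0.131
finger_force: 5.0
```

Emit:
carry_out([
  [[0,0.05,0],[0,0,0],1],
  [[0,0.1,0],[0,0,0],1],
  [[0,0.1,0],[0,0,0],1],
])

```text
clock: 8.7
tool_pos: [0.5887, 0.112, 0.0249]
eef_rot: [0.573, 0.82, -0.0, -0.0]
contact_force: [-0.7, -0.5, 0.1]
opening: 0.131
finger_force: 5.0
```

Emit:
carry_out([
  [[0,0.05,0],[0,0,0],1],
  [[0,0.1,0],[0,0,0],1],
  [[0,0.1,0],[0,0,0],1],
])

```text
clock: 9.0
tool_pos: [0.589, 0.1122, 0.0249]
eef_rot: [0.573, 0.82, -0.001, -0.001]
contact_force: [-5.0, -1.4, 2.4]
opening: 0.135
finger_force: 5.0
```

Emit:
carry_out([
  [[0,0,0],[0,0,0],1],
  [[0,-0.05,0],[0,0,0],1],
  [[0,-0.05,0],[0,0,0],0.8],
  [[0,-0.05,0],[0,0,0],0.8],
  [[0,-0.05,0],[0,0,0],0.8],
])

```text
clock: 9.5
tool_pos: [0.591, 0.1124, 0.0253]
eef_rot: [0.573, 0.82, 0.001, 0.001]
contact_force: [0.1, 0.8, 0.8]
opening: 0.199
finger_force: 0.0
```

Run:
```python
from h import *
s=r.snapshot("scene");t=r.snapshot("top");st=r.get_state();print(st["tool_pos"],st["contact_force"],st["opening"])
a=cv2.resize(s["image"][180:255,265:395,::-1],None,fx=6,fy=6,interpolation=cv2.INTER_CUBIC)
cv2.imwrite("pics/s3.png",a)
```

```text
[0.59044025 0.11233974 0.0251171 ] [-0.39034019  0.41399957  0.27248147] 0.20038307429913366
```

View pics/s3.png

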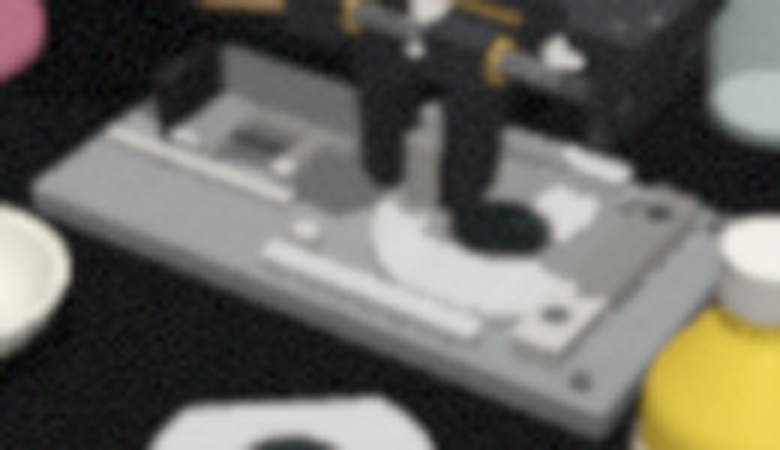

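The disc's flat meets the bar (line ~(520,310) to (600,240)), with the post loose between the fingers at (425,150). One firmer, freely pivoting push with the rear pad should make sure it is flush.

Emit:
carry_out([
  [[0,0.05,0],[0,0,0],0.8],
  [[0,0.1,0],[0,0,0],0.8],
  [[0,0.15,0],[0,0,0],0.8],
  [[0,0.15,0],[0,0,0],0.8],
])

```text
clock: 10.0
tool_pos: [0.5913, 0.1128, 0.025]
eef_rot: [0.573, 0.82, 0.0, 0.0]
contact_force: [-0.3, -0.0, -1.1]
opening: 0.202
finger_force: 0.0
```

Emit:
carry_out([
  [[0,0.05,0],[0,0,0],0.8],
  [[0,0.1,0],[0,0,0],0.8],
  [[0,0.1,0],[0,0,0],0.8],
])

```text
clock: 10.3
tool_pos: [0.5917, 0.113, 0.0249]
eef_rot: [0.573, 0.82, -0.0, -0.0]
contact_force: [-1.5, -1.0, 0.9]
opening: 0.2
finger_force: 0.5
```

Emit:
carry_out([
  [[0,0.04,0],[0,0,0],0.8],
  [[0,0.08,0],[0,0,0],0.8],
  [[0,0.08,0],[0,0,0],0.8],
  [[0,0.08,0],[0,0,0],0.8],
])

```text
clock: 10.7
tool_pos: [0.5918, 0.113, 0.0248]
eef_rot: [0.573, 0.82, -0.001, -0.0]
contact_force: [-3.8, -1.7, 2.3]
opening: 0.202
finger_force: 2.2
```

Emit:
carry_out([
  [[0,0,0],[0,0,0],0.8],
  [[0,-0.1,0],[0,0,0],0.8],
  [[0,-0.25,0],[0,0,0],0.8],
  [[0,-0.35,0],[0,0,0],0.8],
  [[0,-0.35,0],[0,0,0],0.8],
  [[0,-0.35,0],[0,0,0],0.8],
])

```text
clock: 11.3
tool_pos: [0.5903, 0.1125, 0.0252]
eef_rot: [0.573, 0.82, 0.001, 0.0]
contact_force: [0.8, -0.5, 0.6]
opening: 0.197
finger_force: 0.0
```

Emit:
carry_out([
  [[0,0,-0.5],[0,0,0],0.8],
  [[0,0,-1.5],[0,0,0],0.8],
  [[0,0,-3],[0,0,0],0.8],
  [[0,0,-5],[0,0,0],0.8],
  [[0,0,-8],[0,0,0],0.8],
  [[0,0,-8],[0,0,0],0.8],
])

```text
clock: 11.9
tool_pos: [0.5922, 0.1135, 0.1099]
eef_rot: [0.573, 0.82, 0.003, 0.002]
contact_force: [-0.1, 0.3, -0.3]
opening: 0.2
finger_force: 0.0
```

Run:
```python
from h import *
n=np.array([np.cos(np.radians(21.6)),np.sin(np.radians(21.6))]);m=np.array([-n[1],n[0]]);o=np.array([.6175,.124])
# grip estimates: stage axis line; measure grip dark blob in the first top crop
for name,g in dict(grip=[.4884,.0728],nose=[.5401,.0925]).items(): d=np.array(g)-o; print(name,d@n,d@m)
t=cv2.imread("pics/top0.png");s=r.snapshot("top")
T=lambda x,y:(255+(x+.5)/5-.5,140+(y+.5)/5-.5)
for p in ((287,470),(350,440),(291,482),(352,452)):
    w=onz(s,*T(*p),.045);d=w[:2]-o;print(w,d@n,d@m)
st=r.get_state();print(st["tool_pos"],st["contact_force"])
t=o+n*-.150; print(go([*t,.105],21.6),t)
```

```text
grip -0.1388821214256288 -7.967632588651737e-05
nose -0.08356062341731804 -0.000795118927685835
[0.48777863 0.08892819 0.045     ] -0.13352267763043582 0.01514467985762785
[0.50097411 0.05953113 0.045     ] -0.1320756058978867 -0.01704560065069525
[0.48222899 0.08719323 0.045     ] -0.13932127651205553 0.01557450804935036
[0.49542172 0.05874067 0.045     ] -0.1375290734022563 -0.015736583983759093
[0.59119249 0.11288842 0.10798844] [ 0.71233991  0.59973505 -0.67764227]
(array([ -0.25, -12.14,   0.23]), array([ 0.3,  0. , -1.5])) [0.47803353 0.06878132]
```

Run:
```python
from h import *
n=np.array([np.cos(np.radians(21.6)),np.sin(np.radians(21.6))]);o=np.array([.6175,.124])
print(go([*(o-n*.166),.108],21.6))
s=r.snapshot("top");t=r.snapshot("scene")
for S,c in ((s,None),(t,None)):
    p=proj(S,[.618,.123,.020]);u,v=p.astype(int);m=(S["image"].max(2)<110).astype(np.uint8)
    n_,l,st,ce=cv2.connectedComponentsWithStats(m);k=l[v,u];print(p,k,st[k],onz(S,*ce[k],.020))
```

```text
(array([ -0.3 , -13.74,  -0.07]), array([ 0.3,  0. , -1.5]))
[296.97785516 180.2262438 ] 130 [     0     49    640    351 160775] [ 0.48680139 -0.02833199  0.02      ]
[347.31993903 217.11357381] 127 [341 213  16  10 121] [0.6199135  0.12364781 0.02      ]
```

Emit:
carry_out([
  [[0,-3,0],[0,0,-1.5],1],
  [[0,-6,0],[0,0,-1.5],1],
  [[0,-9,0],[0,0,-1.5],1],
  [[-0.3,-12,0],[0,0,-1.5],1],
  [[-0.3,-13.5,0],[0,0,-1.5],1],
  [[-0.3,-13.7,0],[0,0,-1.5],1],
  [[-0.3,-13.7,0],[0,0,-1.5],1],
  [[-0.3,-13.7,0],[0,0,-1.5],1],
])

```text
clock: 12.85
tool_pos: [0.4632, 0.063, 0.1048]
eef_rot: [0.562, 0.827, 0.001, 0.0]
contact_force: [0.2, 0.7, -0.3]
opening: 0.002
finger_force: 0.0
```

Run:
```python
from h import *
n=np.array([np.cos(np.radians(21.6)),np.sin(np.radians(21.6))]);o=np.array([.6175,.124])
print(go([*(o-n*.166),.025],21.6),r.get_state()["tool_pos"])
s=r.snapshot("top");t=r.snapshot("scene")
for S in (s,t):
    p=proj(S,[.618,.123,.020]);u,v=p.astype(int);m=(S["image"].max(2)<110).astype(np.uint8)
    n_,l,st,ce=cv2.connectedComponentsWithStats(m);k=l[v,u];print(p,k,st[k],onz(S,*ce[k],.020))
a=cv2.resize(s["image"][140:256,255:351,::-1],None,fx=4,fy=4,interpolation=cv2.INTER_CUBIC);b=cv2.resize(t["image"][170:260,275:375,::-1],(416,464),interpolation=cv2.INTER_CUBIC)
cv2.imwrite("pics/s4.png",np.hstack([a,b[:464]]))
```

```text
(array([-0.02, -0.02,  7.98]), array([ 0.1, -0. ,  0. ])) [0.46317261 0.06302961 0.10481733]
[296.97785516 180.2262438 ] 304 [289 173  15  14 168] [0.62016206 0.12497483 0.02      ]
[347.31993903 217.11357381] 121 [341 214  15   9 107] [0.62072642 0.12259257 0.02      ]
```

View pics/s4.png

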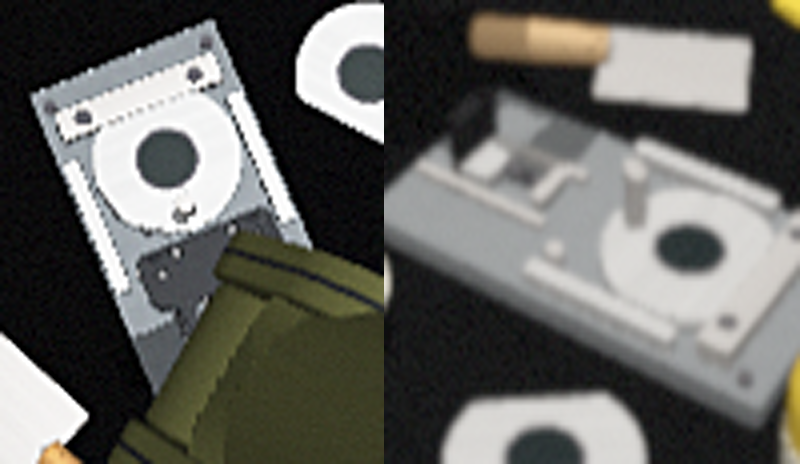

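The top view (left) shows the flat flush on the bar ((62,135) to (215,85)), the window at (167,158) and the post at (185,213). The scene view agrees, and the keeper is still back. Next I lower behind the grip.

Emit:
carry_out([
  [[0,0,2.5],[0,0,0],1],
  [[0,0,5],[0,0,0],1],
  [[0,0,6.5],[0,0,0],1],
  [[0,0,7.5],[0,0,0],1],
  [[0,0,8],[0,0,0],1],
  [[0,0,8],[0,0,0],1],
  [[0,0,8],[0,0,0],1],
])

```text
clock: 13.65
tool_pos: [0.4623, 0.0624, 0.0252]
eef_rot: [0.562, 0.827, 0.0, 0.0]
contact_force: [0.2, 0.6, -1.2]
opening: 0.002
finger_force: 0.0
```

Emit:
carry_out([
  [[0,0.2,0],[0,0,0],1],
  [[0,0.4,0],[0,0,0],1],
  [[0,0.6,0],[0,0,0],1],
  [[0,0.8,0],[0,0,0],1],
  [[0,0.9,0],[0,0,0],1],
  [[0,1,0],[0,0,0],1],
  [[0,1.1,0],[0,0,0],1],
  [[0,1.2,0],[0,0,0],1],
  [[0,1.3,0],[0,0,0],1],
  [[0,1.4,0],[0,0,0],1],
])

```text
clock: 14.65
tool_pos: [0.4741, 0.0671, 0.0249]
eef_rot: [0.562, 0.827, -0.001, -0.0]
contact_force: [-2.1, -0.2, 1.2]
opening: 0.006
finger_force: 1.1
```

Emit:
carry_out([
  [[0,0.2,0],[0,0,0],1],
  [[0,0.4,0],[0,0,0],1],
  [[0,0.6,0],[0,0,0],1],
  [[0,0.8,0],[0,0,0],1],
  [[0,1,0],[0,0,0],1],
  [[0,1.2,0],[0,0,0],1],
  [[0,1.4,0],[0,0,0],1],
  [[0,1.6,0],[0,0,0],1],
  [[0,1.8,0],[0,0,0],1],
  [[0,1.8,0],[0,0,0],1],
])

```text
clock: 15.65
tool_pos: [0.4922, 0.0743, 0.025]
eef_rot: [0.562, 0.827, 0.0, 0.0]
contact_force: [-1.3, 0.1, 0.2]
opening: 0.008
finger_force: 0.5
```

Run:
```python
from h import *
t=r.snapshot("scene");st=r.get_state();print(st["tool_pos"],st["contact_force"])
a=t["image"][180:255,265:395,::-1];cv2.imwrite("pics/s5.png",cv2.resize(a,None,fx=6,fy=6,interpolation=cv2.INTER_CUBIC))
```

```text
[0.49219036 0.07422691 0.02503896] [-0.7835077   0.28458624 -0.3061418 ]
```

View pics/s5.png

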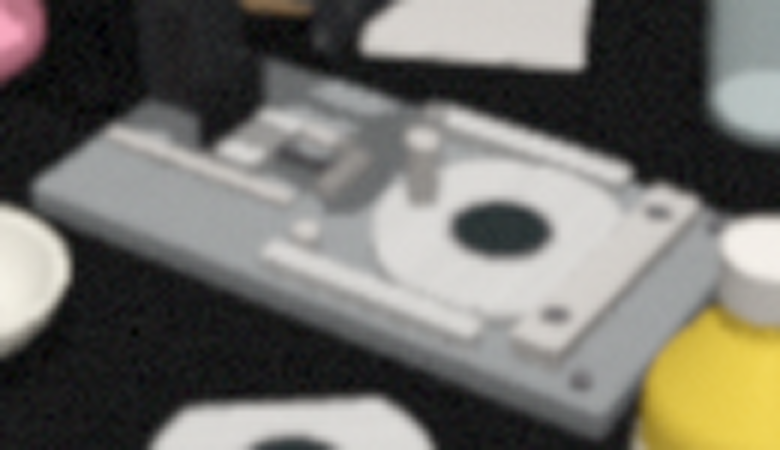

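The keeper has advanced. Its nose is at (350,170) and the disc rim at about (378,205), so roughly 12 mm or more remains. The disc is still flush.

Emit:
carry_out([
  [[0,0.1,0],[0,0,0],1],
  [[0,0.2,0],[0,0,0],1],
  [[0,0.3,0],[0,0,0],1],
  [[0,0.4,0],[0,0,0],1],
  [[0,0.5,0],[0,0,0],1],
  [[0,0.6,0],[0,0,0],1],
  [[0,0.6,0],[0,0,0],1],
])

```text
clock: 16.4
tool_pos: [0.4975, 0.0763, 0.025]
eef_rot: [0.562, 0.827, 0.0, 0.0]
contact_force: [-1.1, -0.3, 0.7]
opening: 0.006
finger_force: 0.8
```

Emit:
carry_out([
  [[0,0.05,0],[0,0,0],1],
  [[0,0.1,0],[0,0,0],1],
  [[0,0.15,0],[0,0,0],1],
  [[0,0.2,0],[0,0,0],1],
  [[0,0.2,0],[0,0,0],1],
])

```text
clock: 16.9
tool_pos: [0.4992, 0.077, 0.025]
eef_rot: [0.562, 0.827, 0.0, 0.0]
contact_force: [-0.9, 0.2, 1.0]
opening: 0.003
finger_force: 0.9
```

Emit:
carry_out([
  [[0,0.05,0],[0,0,0],1],
  [[0,0.1,0],[0,0,0],1],
  [[0,0.15,0],[0,0,0],1],
  [[0,0.2,0],[0,0,0],1],
  [[0,0.2,0],[0,0,0],1],
])

```text
clock: 17.4
tool_pos: [0.5011, 0.0778, 0.025]
eef_rot: [0.562, 0.827, 0.0, 0.0]
contact_force: [-1.5, -0.3, 1.0]
opening: 0.004
finger_force: 0.9
```

Emit:
carry_out([
  [[0,0.05,0],[0,0,0],1],
  [[0,0.1,0],[0,0,0],1],
  [[0,0.1,0],[0,0,0],1],
])

```text
clock: 17.7
tool_pos: [0.502, 0.0782, 0.025]
eef_rot: [0.562, 0.827, 0.0, 0.0]
contact_force: [-2.2, -0.1, 0.4]
opening: 0.003
finger_force: 0.9
```

Emit:
carry_out([
  [[0,0.05,0],[0,0,0],1],
  [[0,0.1,0],[0,0,0],1],
  [[0,0.1,0],[0,0,0],1],
])

```text
clock: 18.0
tool_pos: [0.5029, 0.0785, 0.025]
eef_rot: [0.562, 0.827, 0.0, 0.0]
contact_force: [-1.3, -0.4, 0.8]
opening: 0.005
finger_force: 0.9
```

Emit:
carry_out([
  [[0,0.05,0],[0,0,0],1],
  [[0,0.1,0],[0,0,0],1],
  [[0,0.1,0],[0,0,0],1],
])

```text
clock: 18.3
tool_pos: [0.5038, 0.0789, 0.025]
eef_rot: [0.562, 0.827, 0.0, 0.0]
contact_force: [-1.8, 0.8, 1.2]
opening: 0.007
finger_force: 0.9
```

Emit:
carry_out([
  [[0,0.05,0],[0,0,0],1],
  [[0,0.1,0],[0,0,0],1],
  [[0,0.1,0],[0,0,0],1],
])

```text
clock: 18.6
tool_pos: [0.5048, 0.0793, 0.025]
eef_rot: [0.562, 0.827, 0.0, 0.0]
contact_force: [-1.3, 0.7, 0.3]
opening: 0.007
finger_force: 0.9
```

Emit:
carry_out([
  [[0,0.05,0],[0,0,0],1],
  [[0,0.1,0],[0,0,0],1],
  [[0,0.1,0],[0,0,0],1],
])

```text
clock: 18.9
tool_pos: [0.5057, 0.0796, 0.025]
eef_rot: [0.562, 0.827, 0.0, 0.0]
contact_force: [-1.5, 0.1, 0.1]
opening: 0.005
finger_force: 0.9
```

Emit:
carry_out([
  [[0,0.05,0],[0,0,0],1],
  [[0,0.1,0],[0,0,0],1],
  [[0,0.1,0],[0,0,0],1],
])

```text
clock: 19.2
tool_pos: [0.5067, 0.08, 0.025]
eef_rot: [0.562, 0.827, 0.0, 0.0]
contact_force: [-0.9, -0.0, 0.6]
opening: 0.003
finger_force: 0.9
```

Emit:
carry_out([
  [[0,0.05,0],[0,0,0],1],
  [[0,0.1,0],[0,0,0],1],
  [[0,0.1,0],[0,0,0],1],
])

```text
clock: 19.5
tool_pos: [0.5076, 0.0804, 0.025]
eef_rot: [0.562, 0.827, 0.0, 0.0]
contact_force: [-1.5, -0.8, 0.7]
opening: 0.009
finger_force: 0.9
```

Emit:
carry_out([
  [[0,0.05,0],[0,0,0],1],
  [[0,0.1,0],[0,0,0],1],
  [[0,0.1,0],[0,0,0],1],
])

```text
clock: 19.8
tool_pos: [0.5085, 0.0808, 0.025]
eef_rot: [0.562, 0.827, 0.0, 0.0]
contact_force: [-2.5, 0.7, 0.1]
opening: 0.004
finger_force: 0.9
```

Emit:
carry_out([
  [[0,0.05,0],[0,0,0],1],
  [[0,0.1,0],[0,0,0],1],
  [[0,0.1,0],[0,0,0],1],
])

```text
clock: 20.1
tool_pos: [0.5088, 0.0808, 0.025]
eef_rot: [0.562, 0.827, -0.0, -0.0]
contact_force: [-4.5, -0.2, 1.9]
opening: 0.005
finger_force: 1.8
```

Emit:
carry_out([
  [[0,0.05,0],[0,0,0],1],
  [[0,0.1,0],[0,0,0],1],
  [[0,0.1,0],[0,0,0],1],
])

```text
clock: 20.4
tool_pos: [0.5089, 0.0808, 0.0249]
eef_rot: [0.562, 0.827, -0.001, -0.001]
contact_force: [-5.0, -0.7, 3.7]
opening: 0.006
finger_force: 2.9
```

Emit:
carry_out([
  [[0,0.05,0],[0,0,0],1],
  [[0,0.08,0],[0,0,0],1],
  [[0,0.08,0],[0,0,0],1],
])

```text
clock: 20.7
tool_pos: [0.509, 0.0808, 0.0248]
eef_rot: [0.562, 0.827, -0.002, -0.001]
contact_force: [-6.2, -1.2, 4.3]
opening: 0.002
finger_force: 3.6
```

Emit:
carry_out([
  [[0,0.04,0],[0,0,0],1],
  [[0,0.07,0],[0,0,0],1],
  [[0,0.07,0],[0,0,0],1],
])

```text
clock: 21.0
tool_pos: [0.509, 0.0807, 0.0248]
eef_rot: [0.562, 0.827, -0.002, -0.001]
contact_force: [-8.1, -2.2, 4.4]
opening: 0.004
finger_force: 4.2
```

Emit:
carry_out([
  [[0,0.04,0],[0,0,0],1],
  [[0,0.07,0],[0,0,0],1],
  [[0,0.07,0],[0,0,0],1],
])

```text
clock: 21.3
tool_pos: [0.509, 0.0807, 0.0247]
eef_rot: [0.562, 0.827, -0.003, -0.001]
contact_force: [-9.8, -1.5, 5.8]
opening: 0.006
finger_force: 4.7
```

Emit:
carry_out([
  [[0,0.04,0],[0,0,0],1],
  [[0,0.04,0],[0,0,0],1],
])

```text
clock: 21.5
tool_pos: [0.509, 0.0806, 0.0247]
eef_rot: [0.562, 0.827, -0.003, -0.001]
contact_force: [-9.9, -2.4, 5.6]
opening: 0.007
finger_force: 5.1
```

Emit:
carry_out([
  [[0,0.03,0],[0,0,0],1],
  [[0,0.06,0],[0,0,0],1],
  [[0,0.06,0],[0,0,0],1],
  [[0,0.06,0],[0,0,0],1],
  [[0,0.06,0],[0,0,0],1],
  [[0,0.06,0],[0,0,0],1],
  [[0,0.06,0],[0,0,0],1],
  [[0,0.06,0],[0,0,0],1],
])

```text
clock: 22.3
tool_pos: [0.5091, 0.0807, 0.0246]
eef_rot: [0.562, 0.827, -0.004, -0.002]
contact_force: [-9.8, -1.6, 7.1]
opening: -0.002
finger_force: 5.6
```

Emit:
carry_out([
  [[0,0.04,0],[0,0,0],1],
  [[0,0.08,0],[0,0,0],1],
  [[0,0.08,0],[0,0,0],1],
  [[0,0.08,0],[0,0,0],1],
  [[0,0.08,0],[0,0,0],1],
  [[0,0.08,0],[0,0,0],1],
  [[0,0.08,0],[0,0,0],1],
])

```text
clock: 23.0
tool_pos: [0.5091, 0.0806, 0.0246]
eef_rot: [0.562, 0.827, -0.004, -0.002]
contact_force: [-12.3, -2.8, 7.3]
opening: 0.001
finger_force: 6.3
```

Emit:
carry_out([
  [[0,-0.1,0],[0,0,0],1],
  [[0,-0.2,0],[0,0,0],1],
  [[0,-0.3,0],[0,0,0],1],
  [[0,-0.4,0],[0,0,0],1],
  [[0,-0.6,0],[0,0,0],1],
  [[0,-1,0],[0,0,0],1],
  [[0,-1.5,0],[0,0,0],1],
  [[0,-2,0],[0,0,0],1],
  [[0,-2,0],[0,0,0],1],
])

```text
clock: 23.9
tool_pos: [0.4949, 0.0752, 0.0251]
eef_rot: [0.562, 0.827, -0.0, 0.0]
contact_force: [0.5, 0.2, -0.3]
opening: 0.006
finger_force: 0.0
```

Emit:
carry_out([
  [[0,0,-2],[0,0,0],1],
  [[0,0,-5],[0,0,0],1],
  [[0,0,-9],[0,0,0],1],
  [[0,0,-12],[0,0,0],1],
  [[0,0,-12],[0,0,0],1],
  [[0,0,-12],[0,0,0],1],
])

```text
clock: 24.5
tool_pos: [0.4958, 0.0753, 0.1453]
eef_rot: [0.562, 0.827, 0.0, 0.001]
contact_force: [-0.4, -0.7, -0.4]
opening: 0.007
finger_force: 0.0
```

Run:
```python
from h import *
t=r.snapshot("scene");st=r.get_state();print(st["tool_pos"],st["contact_force"],st["clock"])
a=t["image"][180:255,265:395,::-1];cv2.imwrite("pics/s6.png",cv2.resize(a,None,fx=6,fy=6,interpolation=cv2.INTER_CUBIC))
p=proj(t,[.618,.123,.020]);u,v=p.astype(int);m=(t["image"].max(2)<110).astype(np.uint8)
n_,l,s_,ce=cv2.connectedComponentsWithStats(m);k=l[v,u];print(s_[k],onz(t,*ce[k],.020))
```

```text
[0.49518883 0.07510827 0.14455743] [-0.29530702  0.57869324  0.08452571] 24.55
[341 214  15   9 106] [0.62087316 0.12257676 0.02      ]
```

View pics/s6.png

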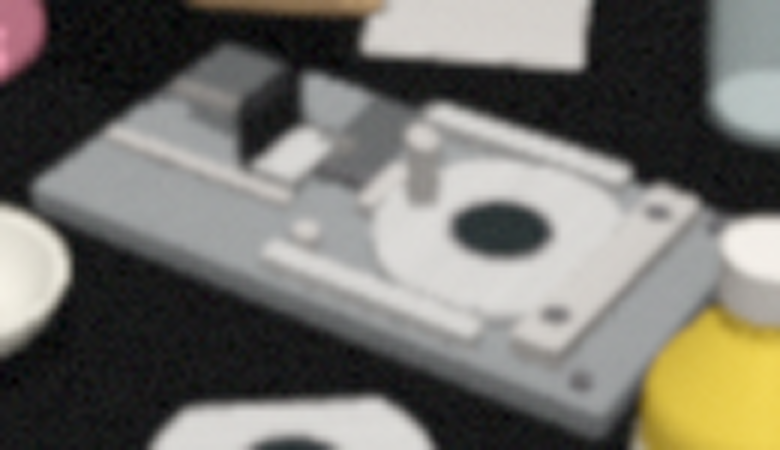

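The disc (window at (502,229)) is still flush on the bar, the nose pad at (375,190) bears on its rim, and the arm is clear. I'm handing the job in.

```bash
python3 -c "
from plant import r
print(r.finish_job())"
```

```text
the job is handed in; nothing more can be done
None
```

I handed the job in at about 24.6 s with the disc flush on the bar. The keeper was leaned on at about 12.5 N at the wrist (roughly 10 N on the rim after its friction), left against the rim, and the arm is clear. The judge's result was not shown.

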